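Rake the media bed level on the calibration rig

TASK

Take the hand rake from its rest and, with its tines kept riding lightly on the bed's sprung screen (never more than 12 N) through the middle and right out to the end of the stroke, rake the stones crowded at one end into an even layer: two stones in each third of the bed's length, the farthest two within a stone's breadth of the far end wall. Move the stones only with the rake, never the gripper, and leave the other things on the bench alone. Then put the rake back upright in its rest and let go.

Things in the scene. Friction and masses are not known exactly. Their poses are not given: they have to be found in the camera images.
- rake_grip (a point): Hand rake, 0.2 kg: upright wooden handle (26 mm along x, 24 mm along y, 76 mm tall) above a steel comb head. This point is on the handle's axis, 110 mm above the tine tips; the handle reaches 40 mm below to 36 mm above it. Rake axes: x along the head, z up the handle. It starts upright in its rest, axes along those of the rest.
- rake: The same rake; origin midway along the line of tine tips. The head bar is 104 mm long (x), 14 mm thick (y), 14 mm high, its underside 40 mm above the tips. Five tines, 6 mm wide (x) and 5 mm thick (y), hang from it, the outer two centred 33 mm either side of the middle, gaps 10.5 mm: stones do not pass between them.
- rest_grip (a point): Grey rake rest, fixed to the bench left or right of the bed: base 130 by 60 mm, two posts at its x ends, 82 mm apart inside, with seats 48 mm above the bench that carry the ends of the head bar between lips 22 mm apart (y) and 10 mm high. This point (118 mm above the bench) is where rake_grip is when the rake is seated; x runs from post to post.
- tray: Media bed: fixed open aluminium trough, origin under its middle on the bench, y along its length, inside 300 mm long (y) and 120 mm wide (x), walls 6 mm thick, rim 92 mm above the bench. Ribs outside at y = +50 and -50 mm mark the thirds. Its floor is the steel screen, which counts as part of it. The stones start at its +y end.
- screen_pivot (a point): Fold across the screen at bed y = +25 mm, 50 mm above the bench. The screen's top is level at this height from here to the +y end, under the stones; towards -y the rest of it is a leaf that rises or falls steadily by an unmeasured slope of up to 0.11 rad (19 mm at the -y end): find it by feel. The whole screen is sprung: it sinks straight down about 1 mm per 7 N.
- stone1_c (a point): Grey filter stone, a faceted lump about 26 mm across and 20 mm high, about 35 g; this point is at its centre, half-way up. All six start crowded at the +y end of the bed in three rough rows of two across the bed, rows about 42 mm apart; this one is in the row against the end wall.
- stone2_c (a point): Grey filter stone, a faceted lump about 26 mm across and 20 mm high, about 35 g; this point is at its centre, half-way up. All six start crowded at the +y end of the bed in three rough rows of two across the bed, rows about 42 mm apart; this one is in the row against the end wall.
- stone3_c (a point): Grey filter stone, a faceted lump about 26 mm across and 20 mm high, about 35 g; this point is at its centre, half-way up. All six start crowded at the +y end of the bed in three rough rows of two across the bed, rows about 42 mm apart; this one is in the middle row.
- stone4_c (a point): Grey filter stone, a faceted lump about 26 mm across and 20 mm high, about 35 g; this point is at its centre, half-way up. All six start crowded at the +y end of the bed in three rough rows of two across the bed, rows about 42 mm apart; this one is in the middle row.
- stone5_c (a point): Grey filter stone, a faceted lump about 26 mm across and 20 mm high, about 35 g; this point is at its centre, half-way up. All six start crowded at the +y end of the bed in three rough rows of two across the bed, rows about 42 mm apart; this one is in the row nearest the empty part.
- stone6_c (a point): Grey filter stone, a faceted lump about 26 mm across and 20 mm high, about 35 g; this point is at its centre, half-way up. All six start crowded at the +y end of the bed in three rough rows of two across the bed, rows about 42 mm apart; this one is in the row nearest the empty part.
- stone1: The same stone; origin at its underside.
- stone2: The same stone; origin at its underside.
- stone3: The same stone; origin at its underside.
- stone4: The same stone; origin at its underside.
- stone5: The same stone; origin at its underside.
- stone6: The same stone; origin at its underside.
- wrench: Bystander: loose steel wrench, 140 mm, lying on the bench; leave alone. Origin under it.
- jar: Bystander: loose jar, 56 mm across, 75 mm high; leave alone. Origin at its underside.
- plug: Bystander: loose brass plug, 36 mm across, 34 mm high; leave alone. Origin at its underside.
- collar: Bystander: loose steel ring, 52 mm across, 18 mm high; leave alone. Origin at its underside.

How it is judged:
By the outcome, as a careful person would: the job done as asked, in the order asked, and still so for the second after the job is handed in, with the robot touching nothing.
It also fails if it takes over 72 s, if anything falls off the work surface, if the arm or the gripper's body presses on something with over 40 N, if the wrist force passes 120 N, or if a joint passes its speed limit or range.

ROBOT

A 6-joint arm with a two-finger parallel gripper is mounted at the origin on the work surface. World frame = base frame: x ahead of the robot, y to its left, z up, the work surface at z = 0. Lengths are in m, angles in rad, forces in N, time in s.
With the tool pointing down it reaches from about 0.325 to 0.9 m from the base axis. Payload 6.1 kg.
Tool frame: the origin (TCP) lies where the fingers leave the gripper's body, on its centre line; the fingertips stand 70 mm ahead of it and the grasp point (between the pads) lies 51 mm ahead of it; z points along the fingers, y is the line along which they close (so a half turn about z gives the same grasp; the last joint's range is limited). The gripper opens to 87 mm and grips with 3 to 60 N. Pads are 19 mm wide; open, the fingers measure 117 mm over their backs; the gripper's body (75 mm by 190 mm) begins 51 mm behind the grasp point.
Start: joints at [-1.446, 0.22, 1.526, -0, 1.395, -0.126], TCP at [0.155, -0.605, 0.292] pointing down, gripper open.
Joint ranges: [-2.98, 2.98], [-0.91, 2.08], [0.09, 2.57], [-1.24, 4.39], [0.2, 2.65], [-2.68, 2.68]. Speed limits (rad/s): [2.57, 2.57, 3.01, 3.14, 3.14, 3.14].

INTERFACE

Orientations are given as a rotation vector (axis times angle).
In Python, from cell import robot, snapshot gives the robot as it stands.
- The arm moves only by the tool drive_tool, never from a script. Its argument "motion" is one flat list of numbers, 7 for each row, row after row: the shift along the world's x, y, z in m, then the turn, a rotation vector about the world's x, y, z in rad, then the opening, from 0 (shut) to 1 (fully open). In form: [tx, ty, tz, rx, ry, rz, claw, tx, ty, tz, rx, ry, rz, claw, ...]. A call has 1 to 12 rows; each row shifts and turns the commanded pose from where the row before left it; what a row does not reach is not made up. A row lasts 1/10 s, in which the tool goes at most 50 mm and 8.59 degrees, less where a joint would pass 70% of its speed; a pose out of reach is approached as far as the arm can. A call with a gripper value outside its range is refused whole. The fingers move at their own pace and stop on an object; "force" is the grip in N (left out, the last holds). Time passes only in rows, so rows that do not move let the fingers close. It gives the time, the measured TCP pose, the force, the opening and the grip force at its end, in the units of the state.
- robot.get_state(): the state, without advancing time (a new reading comes with each control period).
- snapshot(name): name is "scene" or "top"; returns a dict with "frame" (420x560x3 uint8, red, green, blue), "K" (3x3 intrinsics, pixels), "dist_coeffs" ([k1, k2, p1, p2, k3] as OpenCV has them; the pictures are not rectified), "rvec" (rotation vector, rad) and "tvec" (3), from world to camera coordinates, as OpenCV has them. Camera axes: x right, y down, z forward; pixel columns grow to the right and rows downward; lengths in m; the calibration is good to about 2 mm. A picture is of the moment at which its call begins. There is no depth.
- robot.finish_job(): hands the job in; it is judged then, once.
The state is a dict: "clock": time; "joints": joint angles; "qvel": joint speeds; "joint_efforts": joint torques, N m; "tcp_pos": TCP position; "tool_rot": TCP orientation; "contact_force": force on the tool from outside, world axes, zero at the start; "ft_torque": the same for the moment, N m; "opening": finger opening in m; "grip_force": force on a finger pad.
Only numpy, scipy, OpenCV 4.12 (cv2) and the standard library are available. Lean on these libraries where they do the work, as an engineer would, in place of code of your own. Each camera call takes 0.05 s, during which the arm holds its last target. There are 200 camera calls.

## Working session

There is one attempt and no reset: what is moved stays moved. The work goes in short steps, Python scripts to look and compute and a tool call to move; the robot and the scene stay as the last step left them, time stands still between calls to the robot, and variables do not carry over. Pictures are saved under pics/ and viewed, at most 10 in all, crops included, and the job is handed in when it is done.

Besides the shell and the picture viewer there is one more tool, called after "Request:" as a command line: name --argument value ..., lists and objects as JSON in quotes. drive_tool: Moves the arm, as the interface text tells. Its arguments: {"type":"object","properties":{"motion":{"type":"array"},"force":{"type":"number"}},"required":["motion"]}

```bash
mkdir -p pics; ls; python3 - <<'E'
from cell import robot, snapshot
import cv2,numpy as np,pickle
for n in("scene","top"):
    s=snapshot(n); cv2.imwrite(f"pics/{n}0.png",s["frame"][:,:,::-1])
    pickle.dump(s,open(f"{n}.pkl","wb"))
    R=cv2.Rodrigues(s["rvec"])[0]; print(n,(-R.T@np.ravel(s["tvec"])).round(3),s["K"][0][0],R.round(2).tolist())
print(robot.get_state())
E
```

```text
pics
scene [0.852 0.278 0.691] 385.50579740434 [[-0.64, 0.77, -0.0], [0.64, 0.52, -0.56], [-0.43, -0.36, -0.83]]
top [0.364 0.027 1.224] 464.74917325567156 [[-0.01, -1.0, 0.01], [-0.99, 0.0, -0.13], [0.13, -0.02, -0.99]]
{'clock': 0.1, 'joints': array([-1.44609351e+00,  2.21153914e-01,  1.52751333e+00,  1.32245863e-05,
        1.39469581e+00, -1.26084207e-01]), 'qvel': array([-0.00088478, -0.00208728, -0.00291099, -0.00202867,  0.00148178,
       -0.00209693]), 'joint_efforts': array([ 1.22550529e-03, -4.95942020e+01, -3.88519692e+01,  7.01319217e-02,
        5.15114015e-02, -5.00698422e-05]), 'tcp_pos': array([ 0.1550578 , -0.60500285,  0.29123362]), 'tool_rot': array([-3.11517050e+00, -3.92678769e-01, -2.23568005e-05]), 'contact_force': array([ 4.57110389e-04,  3.57627468e-02, -7.89053544e-01]), 'ft_torque': array([-0.04498267,  0.00861489, -0.0037136 ]), 'grip_force': 0.0, 'opening': 0.08687596528419285}
```

View pics/scene0.png

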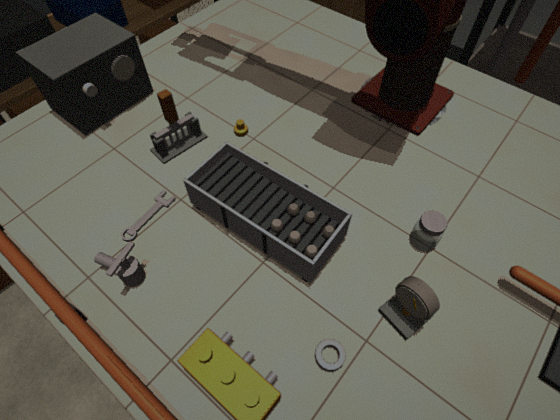

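View pics/top0.png

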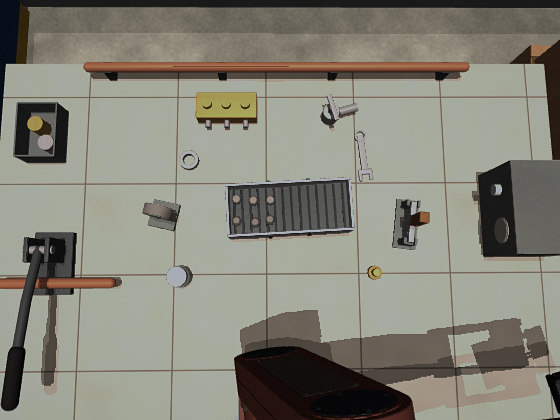

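The scene shows the bed in the middle. In the top view it spans columns 228-353 and rows 180-238, with the stones at its left (+y world) end. The rest and rake are at about (407,223), right of the bed. I'll zoom in for exact pixels.

```bash
python3 - <<'E'
import cv2
a=cv2.imread("pics/top0.png")[172:252,220:440]; a=cv2.resize(a,None,fx=3.6,fy=3.6,interpolation=cv2.INTER_CUBIC)
b=cv2.imread("pics/scene0.png")[85:165,140:250]; b=cv2.resize(b,None,fx=3.6,fy=3.6,interpolation=cv2.INTER_CUBIC)
import numpy as np
c=np.zeros((580,792,3),np.uint8); c[:288]=a; c[292:580,:396]=b; 
cv2.imwrite("pics/c1.png",cv2.convertScaleAbs(c,alpha=1.5))
E
```

```text
(no output)
```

View pics/c1.png

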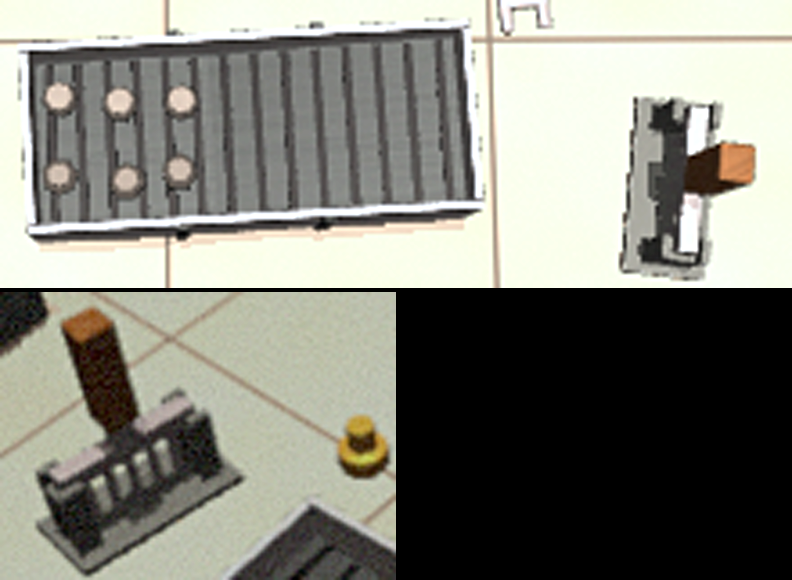

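The crop shows the rim's outer corners at about (22,48), (468,25), (482,208) and (32,236). The handle's top face is centred near (737,164), and the bright bar top runs from (698,106) to (690,254). Next I'll compute the poses.

```bash
cat >h.py <<'E'
import cv2,numpy as np,pickle
def ray(s,uv,z):
    p=cv2.undistortPoints(np.float64(uv).reshape(-1,1,2),np.array(s["K"]),np.array(s["dist_coeffs"])).reshape(-1,2)
    R=cv2.Rodrigues(np.float64(s["rvec"]))[0];c=-R.T@np.ravel(s["tvec"])
    d=np.c_[p,np.ones(len(p))]@R
    return (c+d*((z-c[2])/d[:,2])[:,None])
def proj(s,P): return cv2.projectPoints(np.float64(P).reshape(-1,1,3),np.float64(s["rvec"]),np.float64(s["tvec"]),np.array(s["K"]),np.array(s["dist_coeffs"]))[0].reshape(-1,2)
E
python3 - <<'E'
from h import *
t=pickle.load(open("top.pkl","rb"));s=pickle.load(open("scene.pkl","rb"))
c=lambda L:np.array(L)/3.6+[220-.36,172-.36]
q=lambda L:(np.array(L)-[0,292])/3.6+[140-.36,85-.36]
P=ray(t,c([(22,48),(468,25),(482,208),(32,236)]),.092);print("rim",P.round(4).tolist(),P.mean(0))
e=(P[0]+P[3]-P[1]-P[2])[:2];print("bed y yaw-90",np.arctan2(-e[0],e[1]),np.linalg.norm(e)/2)
print("rimside",np.linalg.norm(P[0]-P[3]),np.linalg.norm(P[1]-P[2]))
H=ray(t,c([(720,146),(755,144),(754,183),(719,184)]),.154);print("handle",H.round(4).tolist(),H.mean(0))
B=ray(t,c([(698,106),(690,254)]),.062);print("bar",B.round(4).tolist(),np.linalg.norm(B[0]-B[1]))
b=ray(t,c([(637,97),(722,104),(702,279),(620,270)]),.008);print("base",b.round(4).tolist(),b.mean(0))
H2=ray(s,q([(62,320),(100,307),(113,326),(74,344)]),.154);print("handle scene",H2.round(4).tolist(),H2.mean(0))
b=ray(s,q([(38,522),(88,573),(242,478)]),.004);print("base scene",b.round(4).tolist(),(b[0]+b[2])/2)
print("stones",ray(t,c([(59,98),(120,102),(181,100),(59,175),(126,180),(179,170)]),.066).round(4).tolist())
# refine stones & handle by mask
for n,S in(("t",t),("s",s)):
    f=S["frame"];h=cv2.cvtColor(f,cv2.COLOR_RGB2HSV)
    print(n,f.shape,h[proj(S,H.mean(0)).round().astype(int)[0][1],proj(S,H.mean(0)).round().astype(int)[0][0]])
E
```

```text
rim [[0.5898, 0.1294, 0.092], [0.6048, -0.1786, 0.092], [0.4776, -0.1845, 0.092], [0.4602, 0.1217, 0.092]] [ 0.53312045 -0.02800889  0.092     ]
bed y yaw-90 0.05275562488857416 0.3074978024605665
rimside 0.1298519414141383 0.12733534471992333
handle [[0.511, -0.329, 0.154], [0.5122, -0.3519, 0.154], [0.4867, -0.3499, 0.154], [0.4862, -0.3271, 0.154]] [ 0.49904314 -0.3394722   0.154     ]
bar [[0.5522, -0.3454, 0.062], [0.4476, -0.3348, 0.062]] 0.10517162068722094
base [[0.5679, -0.3176, 0.008], [0.5624, -0.3806, 0.008], [0.4332, -0.3595, 0.008], [0.4401, -0.2998, 0.008]] [ 0.50088027 -0.33937931  0.008     ]
handle scene [[0.506, -0.3516, 0.154], [0.4838, -0.3431, 0.154], [0.4905, -0.3239, 0.154], [0.5156, -0.3294, 0.154]] [ 0.49896246 -0.33698434  0.154     ]
base scene [[0.5558, -0.3781, 0.004], [0.5643, -0.3172, 0.004], [0.4397, -0.3013, 0.004]] [ 0.49773875 -0.33969677  0.004     ]
stones [[0.5592, 0.1056, 0.066], [0.5562, 0.0629, 0.066], [0.5574, 0.0201, 0.066], [0.5049, 0.1053, 0.066], [0.5011, 0.0587, 0.066], [0.508, 0.0217, 0.066]]
t (420, 560, 3) [ 13 146 141]
s (420, 560, 3) [ 13 177 101]
```

Request:
drive_tool --motion '[0.028,0.022,0,0,0,-0.032,1,0.029,0.022,0,0,0,-0.032,1,0.029,0.022,0,0,0,-0.032,1,0.029,0.022,0,0,0,-0.032,1,0.029,0.022,0,0,0,-0.032,1,0.029,0.022,0,0,0,-0.032,1,0.029,0.022,0,0,0,-0.032,1,0.029,0.022,0,0,0,-0.032,1,0.029,0.022,0,0,0,-0.032,1,0.029,0.022,0,0,0,-0.032,1,0.029,0.022,0,0,0,-0.032,1,0.028,0.024,0,0,0,-0.034,1]' --force 45

```text
clock: 1.3
tcp_pos: [0.502, -0.3383, 0.2917]
tool_rot: [-3.134, 0.214, 0.001]
contact_force: [-0.3, -0.9, -0.4]
opening: 0.0869
grip_force: 0.0
```

Request:
drive_tool --motion '[-0.003,0,-0.015,0,0,0,1,0,0,-0.015,0,0,0,1,0,0,-0.015,0,0,0,1,0,0,-0.015,0,0,0,1,0,0,-0.015,0,0,0,1,0,0,-0.015,0,0,0,1,0,0,-0.015,0,0,0,1,0,0,-0.012,0,0,0,1,0,0,-0.006,0,0,0,1,0,0,0,0,0,0,1]'

```text
clock: 2.3
tcp_pos: [0.4977, -0.3391, 0.168]
tool_rot: [-3.133, 0.212, 0.002]
contact_force: [0.1, 0.2, 0.2]
opening: 0.0872
grip_force: 0.0
```

```bash
python3 - <<'E'
from cell import robot, snapshot
import cv2
print(robot.get_state()["tcp_pos"])
s=snapshot("scene")["frame"][60:190,110:290,::-1]; t=snapshot("top")["frame"][150:300,340:500,::-1]
import numpy as np
c=np.zeros((400,790,3),np.uint8)
s=cv2.resize(s,None,fx=2.3,fy=2.3,interpolation=cv2.INTER_CUBIC);t=cv2.resize(t,None,fx=2.3,fy=2.3,interpolation=cv2.INTER_CUBIC)
c[:s.shape[0],:s.shape[1]]=s;c[:t.shape[0],418:418+t.shape[1]]=t
cv2.imwrite("pics/c2.png",cv2.convertScaleAbs(c,alpha=1.8))
E
```

```text
[ 0.49769092 -0.33907158  0.16799305]
```

View pics/c2.png

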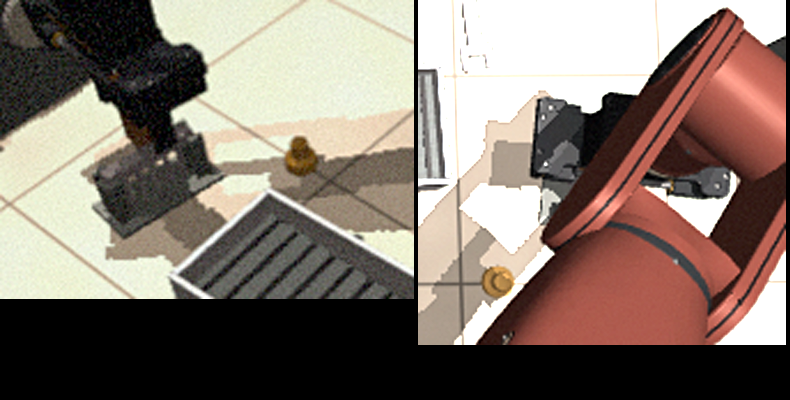

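The gripper straddles the handle, which shows at (135,130) in the left panel. I'll close it.

Request:
drive_tool --motion '[0,0,0.001,0,0,0,0,0,0,0,0,0,0,0,0,0,0,0,0,0,0,0,0,0,0,0,0,0,0,0,0,0,0,0,0,0,0,0,0,0,0,0,0,0,0,0,0,0,0,0,0,0,0,0,0,0]' --force 45

```text
clock: 3.2
tcp_pos: [0.4981, -0.3394, 0.1702]
tool_rot: [-3.134, 0.212, 0.0]
contact_force: [-0.5, 0.3, -0.2]
opening: 0.0312
grip_force: 0.0
```

Request:
drive_tool --motion '[0,0,0,0,0,0,0,0,0,0,0,0,0,0,0,0,0,0,0,0,0,0,0,0,0,0,0,0]'

```text
clock: 3.6
tcp_pos: [0.4981, -0.3394, 0.1702]
tool_rot: [-3.134, 0.212, 0.0]
contact_force: [0.3, -0.4, 0.8]
opening: 0.0238
grip_force: 45.0
```

```bash
python3 - <<'E'
from cell import robot
s=robot.get_state()
print({k:s[k] for k in("tcp_pos","tool_rot","contact_force","ft_torque","grip_force","opening")})
E
```

```text
{'tcp_pos': array([ 0.49808208, -0.33939324,  0.17015963]), 'tool_rot': array([-3.13431551e+00,  2.12177876e-01,  1.45929068e-04]), 'contact_force': array([ 0.3141552 , -0.37257887,  0.78065793]), 'ft_torque': array([ 0.01818935, -0.05698707, -0.00291549]), 'grip_force': 44.992754152044654, 'opening': 0.02381740870732931}
```

Request:
drive_tool --motion '[0,0,0.01,0,0,0,0,0,0,0.02,0,0,0,0,0,0,0.03,0,0,0,0,0,0,0.03,0,0,0,0,0,0,0.02,0,0,0,0,0,0,0.01,0,0,0,0,0,0,0,0,0,0,0]'

```text
clock: 4.3
tcp_pos: [0.4986, -0.3399, 0.2923]
tool_rot: [3.132, -0.212, 0.004]
contact_force: [-0.0, -0.5, -2.2]
opening: 0.0239
grip_force: 45.0
```

Request:
drive_tool --motion '[0.001,0.015,0,0,0,0.007,0,0.002,0.03,0,0,0,0.015,0,0.003,0.036,0,0,0,0.018,0,0.003,0.036,0,0,0,0.018,0,0.003,0.036,0,0,0,0.018,0,0.003,0.036,0,0,0,0.018,0,0.003,0.036,0,0,0,0.018,0,0.003,0.036,0,0,0,0.018,0,0.003,0.036,0,0,0,0.018,0,0.003,0.036,0,0,0,0.018,0,0.002,0.03,0,0,0,0.015,0,0.002,0.018,0,0,0,0.007,0]'

```text
clock: 5.5
tcp_pos: [0.5275, 0.0447, 0.2881]
tool_rot: [-3.139, -0.088, 0.006]
contact_force: [0.4, 0.1, -2.7]
opening: 0.0237
grip_force: 45.0
```

```bash
python3 - <<'E'
from cell import robot, snapshot
import cv2,pickle
s=robot.get_state()
print({k:s[k] for k in("clock","tcp_pos","tool_rot","contact_force","ft_torque","grip_force","opening")})
a=snapshot("scene");pickle.dump(a,open("s1.pkl","wb"))
cv2.imwrite("pics/c3.png",cv2.convertScaleAbs(cv2.resize(a["frame"][60:290,160:400,::-1],None,fx=2.6,fy=2.6,interpolation=cv2.INTER_CUBIC),alpha=1.8))
E
```

```text
{'clock': 5.5, 'tcp_pos': array([0.52747776, 0.04474642, 0.28809665]), 'tool_rot': array([-3.13901448, -0.0876642 ,  0.00585225]), 'contact_force': array([ 0.36944304,  0.11976136, -2.6556825 ]), 'ft_torque': array([-0.03048658,  0.04971066,  0.02534665]), 'grip_force': 44.99234864953905, 'opening': 0.023704329983976254}
```

View pics/c3.png

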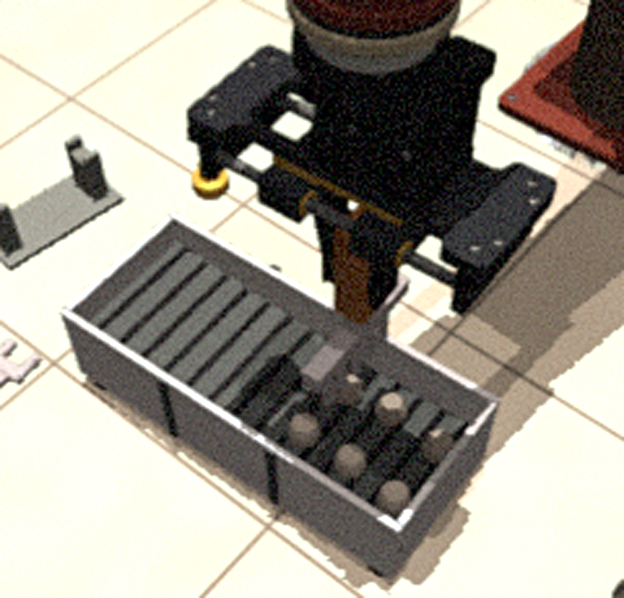

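The rake hangs over the stone end of the bed. Front stones are near (303,430), (349,461) and (395,497); back stones are near (352,388), (392,405) and (438,442).

```bash
python3 - <<'E'
from h import *
s=pickle.load(open("s1.pkl","rb"))
q=lambda L:np.array(L)/2.6+[160-.3,60-.3]
th=.053
def bed(P,c=(.533,-.028)):
    d=P[:,:2]-c; return np.c_[d[:,0]*np.cos(th)+d[:,1]*np.sin(th),-d[:,0]*np.sin(th)+d[:,1]*np.cos(th)]
print("stones",bed(ray(s,q([(303,430),(349,461),(395,497),(352,388),(392,405),(438,442)]),.062)).round(4).tolist())
print("rim",bed(ray(s,q([(174,219),(66,309),(393,527),(496,406)]),.092)).round(4).tolist())
f=s["frame"]; h=cv2.cvtColor(f,cv2.COLOR_RGB2HSV)
b=q([(303,430)])[0].astype(int);print(h[b[1],b[0]],h[b[1]-14,b[0]-8])
# top stones via initial top frame mask
t=pickle.load(open("top.pkl","rb"));f=t["frame"][176:240,226:290].astype(int);m=((f[...,0]-f[...,2])>14)&(f.sum(2)>150)
n,l,st,ce=cv2.connectedComponentsWithStats(m.astype(np.uint8))
for i in range(1,n):
    if st[i,4]>12: print(st[i].tolist(),bed(ray(t,[ce[i]+[226,176]],.063)).round(4).tolist())
E
```

```text
stones [[0.026, 0.0479], [0.0274, 0.0905], [0.032, 0.1337], [-0.0261, 0.0554], [-0.0313, 0.0884], [-0.0244, 0.1337]]
rim [[-0.0592, -0.1473], [0.0612, -0.1519], [0.0658, 0.1525], [-0.0572, 0.1583]]
[20 52 74] [165  77  20]
[39, 0, 3, 6, 14] [[0.0834, 0.0538]]
[0, 6, 17, 2, 18] [[0.0771, 0.1361]]
[7, 19, 7, 7, 41] [[0.0357, 0.1325]]
[23, 21, 8, 7, 42] [[0.029, 0.0901]]
[41, 20, 7, 7, 41] [[0.0282, 0.0468]]
[7, 41, 6, 7, 30] [[-0.02, 0.1355]]
[41, 40, 6, 6, 32] [[-0.0211, 0.0506]]
[26, 42, 6, 7, 34] [[-0.0261, 0.0884]]
[4, 60, 60, 4, 103] [[-0.0703, 0.0628]]
```

Request:
drive_tool --motion '[0.001,-0.003,-0.01,0,0,0,0,0,0,-0.015,0,0,0,0,0,0,-0.015,0,0,0,0,0,0,-0.009,0,0,0,0,0,0,0,0,0,0,0,0,0,0,0,0,0,0]'

```text
clock: 6.15
tcp_pos: [0.53, 0.0381, 0.2409]
tool_rot: [-3.14, -0.082, 0.001]
contact_force: [0.8, 0.3, -1.6]
opening: 0.0236
grip_force: 45.0
```

Request:
drive_tool --motion '[-0.0015,0.003,0,0,0,0,0,0,0,0,0,0,0,0,0,0,-0.006,0,0,0,0,0,0,-0.006,0,0,0,0,0,0,-0.006,0,0,0,0,0,0,-0.005,0,0,0,0,0,0,-0.002,0,0,0,0,0,0,0,0,0,0,0]'

```text
clock: 6.95
tcp_pos: [0.5283, 0.0416, 0.2156]
tool_rot: [-3.14, -0.083, 0.002]
contact_force: [-0.1, 0.5, -1.8]
opening: 0.0238
grip_force: 45.0
```

```bash
python3 - <<'E'
from cell import robot, snapshot
import cv2,pickle
s=robot.get_state()
print({k:s[k] for k in("clock","tcp_pos","tool_rot","contact_force","ft_torque")})
a=snapshot("scene");pickle.dump(a,open("s1.pkl","wb"))
cv2.imwrite("pics/c4.png",cv2.convertScaleAbs(cv2.resize(a["frame"][150:280,200:380,::-1],None,fx=4,fy=4,interpolation=cv2.INTER_CUBIC),alpha=2.2))
E
```

```text
{'clock': 6.95, 'tcp_pos': array([0.52834785, 0.04156154, 0.21562948]), 'tool_rot': array([-3.14040662e+00, -8.29348899e-02,  1.59412235e-03]), 'contact_force': array([-0.13317913,  0.45431437, -1.82978311]), 'ft_torque': array([ 0.01873824, -0.0239167 ,  0.00544631])}
```

View pics/c4.png

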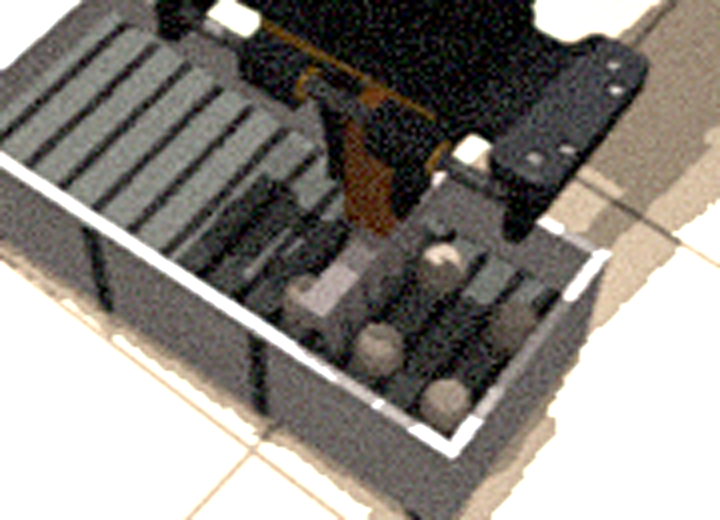

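The rake bar sits between the row-3 stone at (300,290) and the middle-row stones at (378,348) and (440,262), with nothing touched. I'll lower to the screen by feel.

Request:
drive_tool --motion '[0,0,-0.001,0,0,0,0,0,0,-0.001,0,0,0,0,0,0,-0.001,0,0,0,0,0,0,0,0,0,0,0]'

```text
clock: 7.4
tcp_pos: [0.5285, 0.0416, 0.2131]
tool_rot: [3.14, 0.083, -0.0]
contact_force: [0.3, 0.6, -2.2]
opening: 0.0239
grip_force: 45.0
```

Request:
drive_tool --motion '[0,0,-0.0005,0,0,0,0,0,0,-0.0005,0,0,0,0,0,0,0,0,0,0,0]'

```text
clock: 7.7
tcp_pos: [0.5286, 0.0416, 0.2122]
tool_rot: [-3.14, -0.083, 0.0]
contact_force: [-0.2, 1.1, -2.0]
opening: 0.0238
grip_force: 45.0
```

Request:
drive_tool --motion '[0,0,-0.0005,0,0,0,0,0,0,-0.0003,0,0,0,0,0,0,0,0,0,0,0]'

```text
clock: 8.0
tcp_pos: [0.5287, 0.0416, 0.2117]
tool_rot: [3.14, 0.083, 0.0]
contact_force: [-1.1, 0.4, 1.1]
opening: 0.0236
grip_force: 45.0
```

Request:
drive_tool --motion '[0,0,-0.0002,0,0,0,0,0.0002,-0.003,0,0,0,0,0,0.0002,-0.003,0,0,0,0,0,0.0001,-0.003,0,0,0,0,0,0.0002,-0.003,0,0,0,0,0,0.0001,-0.003,0,0,0,0,0,0.0002,-0.003,0,0,0,0,0]'

```text
clock: 8.7
tcp_pos: [0.5298, 0.0234, 0.2114]
tool_rot: [-3.14, -0.083, -0.001]
contact_force: [0.3, 2.5, 2.5]
opening: 0.0239
grip_force: 45.0
```

Request:
drive_tool --motion '[0.0002,-0.003,0,0,0,0,0,0.0001,-0.003,0,0,0,0,0,0.0002,-0.003,0,0,0,0,0,0.0001,-0.003,0,0,0,0,0,0.0002,-0.003,0,0,0,0,0,0.0001,-0.003,0,0,0,0,0,0.0002,-0.003,0,0,0,0,0]'

```text
clock: 9.4
tcp_pos: [0.5307, 0.0023, 0.2113]
tool_rot: [-3.14, -0.083, -0.0]
contact_force: [0.3, 3.2, 3.2]
opening: 0.0239
grip_force: 45.0
```

Request:
drive_tool --motion '[0.0002,-0.003,0,0,0,0,0,0.0001,-0.003,0,0,0,0,0,0.0002,-0.003,0,0,0,0,0]'

```text
clock: 9.7
tcp_pos: [0.5313, -0.0063, 0.2115]
tool_rot: [-3.14, -0.083, -0.0]
contact_force: [-1.4, 4.6, 5.1]
opening: 0.0238
grip_force: 45.0
```

Request:
drive_tool --motion '[0.0002,-0.003,0.0004,0,0,0,0,0.0001,-0.003,0.0003,0,0,0,0]'

```text
clock: 9.9
tcp_pos: [0.5316, -0.0123, 0.2122]
tool_rot: [-3.14, -0.083, -0.0]
contact_force: [-0.5, 5.0, 5.3]
opening: 0.0237
grip_force: 45.0
```

Request:
drive_tool --motion '[0.0002,-0.003,0.0006,0,0,0,0,0.0001,-0.003,0.0003,0,0,0,0,0.0002,-0.003,0.0003,0,0,0,0,0.0001,-0.003,0.0003,0,0,0,0]'

```text
clock: 10.3
tcp_pos: [0.5321, -0.0246, 0.2134]
tool_rot: [-3.14, -0.083, 0.0]
contact_force: [-0.1, 4.8, 4.5]
opening: 0.0241
grip_force: 45.0
```

Request:
drive_tool --motion '[0.0002,-0.003,0.0005,0,0,0,0,0.0001,-0.003,0.0003,0,0,0,0,0.0002,-0.003,0.0003,0,0,0,0,0.0001,-0.003,0.0003,0,0,0,0,0.0002,-0.003,0.0003,0,0,0,0,0.0001,-0.003,0.0003,0,0,0,0,0.0002,-0.003,0.0003,0,0,0,0]'

```text
clock: 11.0
tcp_pos: [0.5332, -0.0457, 0.2157]
tool_rot: [3.14, 0.083, -0.0]
contact_force: [-0.0, 3.3, 3.5]
opening: 0.0237
grip_force: 45.0
```

Request:
drive_tool --motion '[0.0002,-0.003,0.0003,0,0,0,0,0.0001,-0.003,0.0003,0,0,0,0,0.0002,-0.003,0.0003,0,0,0,0,0.0001,-0.003,0.0003,0,0,0,0,0.0002,-0.003,0.0003,0,0,0,0,0.0001,-0.003,0.0003,0,0,0,0,0.0002,-0.003,0.0003,0,0,0,0,0.0001,-0.003,0.0003,0,0,0,0]'

```text
clock: 11.8
tcp_pos: [0.5344, -0.0697, 0.2181]
tool_rot: [3.14, 0.083, -0.0]
contact_force: [0.0, 2.9, 1.3]
opening: 0.0241
grip_force: 45.0
```

Request:
drive_tool --motion '[0.0002,-0.003,0.0001,0,0,0,0,0.0001,-0.003,0.0003,0,0,0,0,0.0002,-0.003,0.0002,0,0,0,0,0.0001,-0.003,0.0003,0,0,0,0,0.0002,-0.003,0.0003,0,0,0,0,0.0001,-0.003,0.0002,0,0,0,0,0.0002,-0.003,0.0003,0,0,0,0,0.0001,-0.003,0.0003,0,0,0,0]'

```text
clock: 12.6
tcp_pos: [0.5356, -0.0937, 0.2202]
tool_rot: [-3.14, -0.083, -0.0]
contact_force: [0.1, 3.9, 3.4]
opening: 0.0234
grip_force: 45.0
```

Request:
drive_tool --motion '[0.0002,-0.003,0.0003,0,0,0,0,0.0001,-0.003,0.0003,0,0,0,0,0.0002,-0.003,0.0003,0,0,0,0,0.0001,-0.003,0.0003,0,0,0,0,0.0002,-0.003,0.0003,0,0,0,0,0.0001,-0.003,0.0003,0,0,0,0,0.0002,-0.003,0.0003,0,0,0,0,0.0001,-0.003,0.0003,0,0,0,0]'

```text
clock: 13.4
tcp_pos: [0.5368, -0.1177, 0.2225]
tool_rot: [3.14, 0.083, -0.0]
contact_force: [-0.2, 3.6, 2.1]
opening: 0.0235
grip_force: 45.0
```

```bash
python3 - <<'E'
from cell import robot, snapshot
import cv2,pickle
a=snapshot("scene");pickle.dump(a,open("s1.pkl","wb"))
cv2.imwrite("pics/c5.png",cv2.convertScaleAbs(cv2.resize(a["frame"][130:280,180:360,::-1],None,fx=4,fy=4,interpolation=cv2.INTER_CUBIC),alpha=2.2))
E
```

```text
(no output)
```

View pics/c5.png

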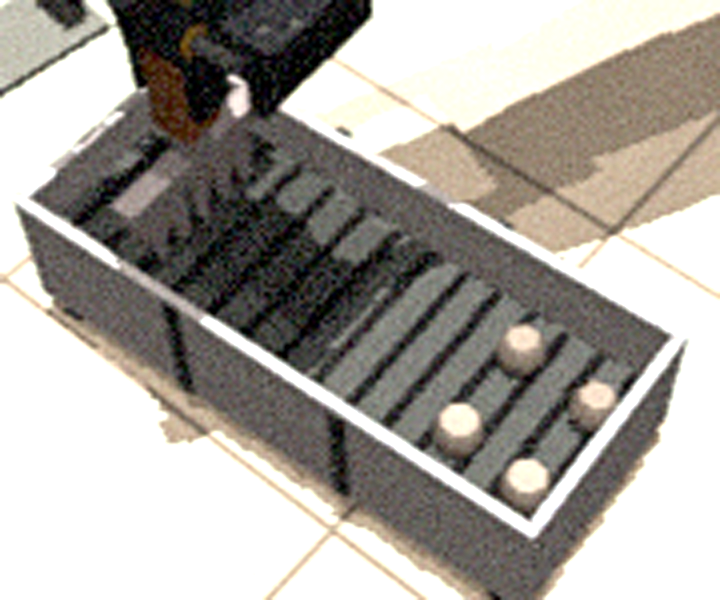

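The rake is deep in the far third, and the four remaining stones at (460,430), (520,350), (527,483) and (595,402) are undisturbed. I'll finish the stroke.

Request:
drive_tool --motion '[0.0002,-0.003,0.0002,0,0,0,0,0.0001,-0.003,0.0003,0,0,0,0,0.0002,-0.003,0.0003,0,0,0,0,0.0001,-0.003,0.0002,0,0,0,0,0.0002,-0.003,0.0003,0,0,0,0,0.0001,-0.003,0.0003,0,0,0,0,0.0002,-0.003,0.0003,0,0,0,0,0.0001,-0.003,0.0003,0,0,0,0]'

```text
clock: 14.25
tcp_pos: [0.538, -0.1417, 0.2247]
tool_rot: [3.14, 0.083, -0.0]
contact_force: [-1.2, 3.6, 2.7]
opening: 0.0239
grip_force: 45.0
```

Request:
drive_tool --motion '[0,0,0.004,0,0,0,0,0,0,0.012,0,0,0,0,0,0,0.018,0,0,0,0,0,0,0.016,0,0,0,0,-0.0007,0.0125,0.003,0,0,0,0,-0.0015,0.03,0,0,0,0,0,-0.0018,0.035,0,0,0,0,0,-0.0018,0.035,0,0,0,0,0,-0.0018,0.035,0,0,0,0,0,-0.0018,0.035,0,0,0,0,0,-0.0015,0.03,0,0,0,0,0,-0.0006,0.012,0,0,0,0,0]'

```text
clock: 15.45
tcp_pos: [0.5255, 0.086, 0.2772]
tool_rot: [-3.14, -0.087, 0.001]
contact_force: [-0.0, 0.2, -1.7]
opening: 0.0241
grip_force: 45.0
```

Request:
drive_tool --motion '[0,0,0,0,0,0,0,0,0,0,0,0,0,0]'

```text
clock: 15.65
tcp_pos: [0.5263, 0.0827, 0.2775]
tool_rot: [3.14, 0.084, -0.001]
contact_force: [0.1, 0.3, -2.0]
opening: 0.0235
grip_force: 45.0
```

```bash
python3 - <<'E'
from cell import robot, snapshot
import cv2,pickle
a=snapshot("scene");pickle.dump(a,open("s1.pkl","wb"))
cv2.imwrite("pics/c6.png",cv2.convertScaleAbs(cv2.resize(a["frame"][130:280,180:360,::-1],None,fx=4,fy=4,interpolation=cv2.INTER_CUBIC),alpha=2.2))
E
```

```text
(no output)
```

View pics/c6.png

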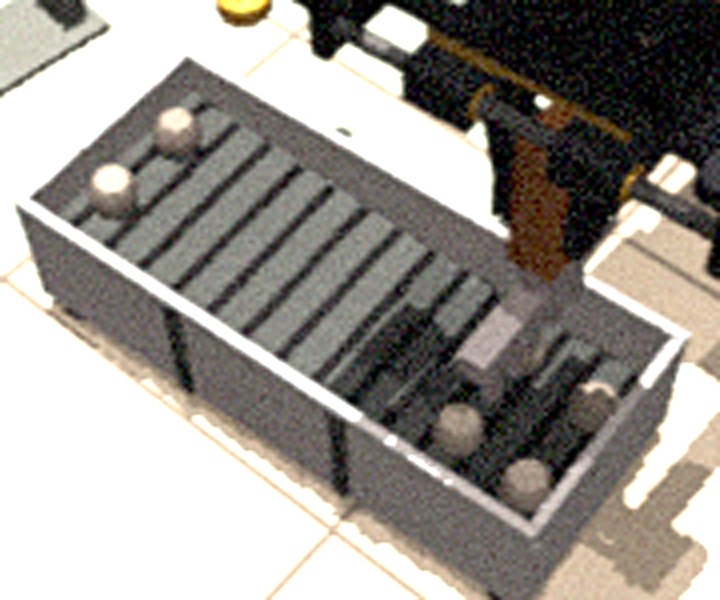

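The far stones are at (112,188) and (177,130). I'll check their positions while the rake goes into the next gap.

```bash
python3 - <<'E'
from h import *
s=pickle.load(open("s1.pkl","rb"))
q=lambda L:np.array(L)/4+[180-.4,130-.4]
th=.053
def bed(P,c=(.533,-.028)):
    d=P[:,:2]-c; return np.c_[d[:,0]*np.cos(th)+d[:,1]*np.sin(th),-d[:,0]*np.sin(th)+d[:,1]*np.cos(th)]
print(bed(ray(s,q([(112,189),(177,131)]),.075)).round(4).tolist(), bed(ray(s,q([(460,430),(527,484)]),.06)).round(4).tolist())
E
```

```text
[[0.0228, -0.1303], [-0.0266, -0.1294]] [[0.0258, 0.091], [0.0309, 0.1325]]
```

Request:
drive_tool --motion '[0,0,-0.01,0,0,0,0,0,0,-0.015,0,0,0,0,0,0,-0.01,0,0,0,0,0,0,-0.004,0,0,0,0,0,0,0,0,0,0,0,0,0,0,0,0,0,0]'

```text
clock: 16.3
tcp_pos: [0.5266, 0.083, 0.2388]
tool_rot: [3.14, 0.083, 0.0]
contact_force: [0.6, -0.4, -2.0]
opening: 0.0237
grip_force: 45.0
```

Request:
drive_tool --motion '[0,0,-0.006,0,0,0,0,0,0,-0.006,0,0,0,0,0,0,-0.006,0,0,0,0,0,0,-0.005,0,0,0,0,0,0,-0.002,0,0,0,0,0,0,0,0,0,0,0,0,0,0,0,0,0,0]'

```text
clock: 17.0
tcp_pos: [0.5266, 0.0831, 0.2139]
tool_rot: [3.14, 0.083, 0.0]
contact_force: [-0.4, -0.9, -1.7]
opening: 0.024
grip_force: 45.0
```

Request:
drive_tool --motion '[0,0,-0.001,0,0,0,0,0,0,-0.001,0,0,0,0,0,0,-0.0002,0,0,0,0,0,0,0,0,0,0,0]'

```text
clock: 17.4
tcp_pos: [0.5267, 0.0831, 0.2119]
tool_rot: [3.14, 0.083, 0.001]
contact_force: [0.8, -0.0, -1.0]
opening: 0.024
grip_force: 45.0
```

Request:
drive_tool --motion '[0,0,-0.0005,0,0,0,0,0.0002,-0.0035,0,0,0,0,0,0.0002,-0.0035,0,0,0,0,0,0.0002,-0.0035,0,0,0,0,0,0.0001,-0.0035,0,0,0,0,0,0.0002,-0.0035,0,0,0,0,0,0.0002,-0.0035,0,0,0,0,0]'

```text
clock: 18.1
tcp_pos: [0.5278, 0.0618, 0.2113]
tool_rot: [-3.14, -0.083, -0.001]
contact_force: [0.4, 3.2, 3.3]
opening: 0.0239
grip_force: 45.0
```

Net force is about 5.4 N. I'll continue on the level part to bed y of about 0.028.

Request:
drive_tool --motion '[0.0002,-0.005,0,0,0,0,0,0.0003,-0.005,0,0,0,0,0,0.0003,-0.005,0,0,0,0,0,0.0002,-0.005,0,0,0,0,0,0.0003,-0.005,0,0,0,0,0,0.0003,-0.005,0,0,0,0,0,0.0002,-0.005,0,0,0,0,0,0.0003,-0.005,0,0,0,0,0,0.0003,-0.005,0,0,0,0,0,0.0002,-0.005,0,0,0,0,0,0.0003,-0.005,0,0,0,0,0,0.0003,-0.004,0,0,0,0,0]'

```text
clock: 19.3
tcp_pos: [0.5308, 0.0026, 0.211]
tool_rot: [3.14, 0.083, -0.0]
contact_force: [-0.7, 3.5, 4.3]
opening: 0.0236
grip_force: 45.0
```

Request:
drive_tool --motion '[0.0002,-0.004,0.0002,0,0,0,0,0.0002,-0.004,0.0003,0,0,0,0,0.0002,-0.004,0.0004,0,0,0,0,0.0002,-0.003,0.0003,0,0,0,0]'

```text
clock: 19.7
tcp_pos: [0.5315, -0.0121, 0.2122]
tool_rot: [-3.14, -0.083, 0.0]
contact_force: [-1.0, 5.1, 4.5]
opening: 0.0239
grip_force: 45.0
```

Request:
drive_tool --motion '[0,0,0.004,0,0,0,0,0,0,0.012,0,0,0,0,0,0,0.02,0,0,0,0,0,0,0.025,0,0,0,0,0,0,0.015,0,0,0,0,0,0,0.004,0,0,0,0,0,0,0,0,0,0,0]'

```text
clock: 20.4
tcp_pos: [0.5317, -0.0121, 0.2926]
tool_rot: [3.14, 0.083, 0.001]
contact_force: [-0.1, -0.1, -2.6]
opening: 0.024
grip_force: 45.0
```

Request:
drive_tool --motion '[-0.001,-0.012,0,0,0,-0.007,0,-0.0026,-0.026,0,0,0,-0.015,0,-0.003,-0.031,0,0,0,-0.018,0,-0.003,-0.031,0,0,0,-0.018,0,-0.003,-0.031,0,0,0,-0.018,0,-0.004,-0.031,0,0,0,-0.018,0,-0.004,-0.031,0,0,0,-0.018,0,-0.004,-0.031,0,0,0,-0.018,0,-0.003,-0.031,0,0,0,-0.018,0,-0.003,-0.031,0,0,0,-0.018,0,-0.002,-0.026,0,0,0,-0.014,0,-0.001,-0.0153,0,0,0,-0.008,0]'

```text
clock: 21.6
tcp_pos: [0.4965, -0.3415, 0.2905]
tool_rot: [-3.133, 0.216, 0.004]
contact_force: [0.2, -0.7, -2.2]
opening: 0.0235
grip_force: 45.0
```

Request:
drive_tool --motion '[0,0,-0.02,0,0,0,0,0,0,-0.02,0,0,0,0,0,0,-0.02,0,0,0,0,0,0,-0.015,0,0,0,0,0,0,0,0,0,0,0,0,0,0,0,0,0,0,0,0,0,0,0,0,0]'

```text
clock: 22.3
tcp_pos: [0.4986, -0.3396, 0.2186]
tool_rot: [3.133, -0.212, 0.003]
contact_force: [0.6, 0.5, -2.8]
opening: 0.0238
grip_force: 45.0
```

```bash
cat >look.py <<'E'
from cell import robot, snapshot
from h import *
import sys
a=snapshot("scene");pickle.dump(a,open("s1.pkl","wb"));t=snapshot("top");pickle.dump(t,open("t1.pkl","wb"))
f=lambda im,k:cv2.resize(im[:,:,::-1],None,fx=k,fy=k,interpolation=cv2.INTER_CUBIC)
x=f(a["frame"][80:280,130:360],2.6);y=f(t["frame"][172:252,220:300],2.4)
c=np.zeros((590,798,3),np.uint8);c[:x.shape[0],:x.shape[1]]=x;c[:y.shape[0],600:600+y.shape[1]]=y
cv2.imwrite(sys.argv[1],cv2.convertScaleAbs(c,alpha=1.9))
s=robot.get_state();print({k:s[k] for k in("clock","tcp_pos","tool_rot","contact_force")})
E
python3 look.py pics/c7.png
```

```text
{'clock': 22.4, 'tcp_pos': array([ 0.49860565, -0.339699  ,  0.21872363]), 'tool_rot': array([ 3.13292804e+00, -2.11901793e-01,  2.98357481e-03]), 'contact_force': array([-0.2676261 , -0.44799306, -1.74873408])}
```

View pics/c7.png

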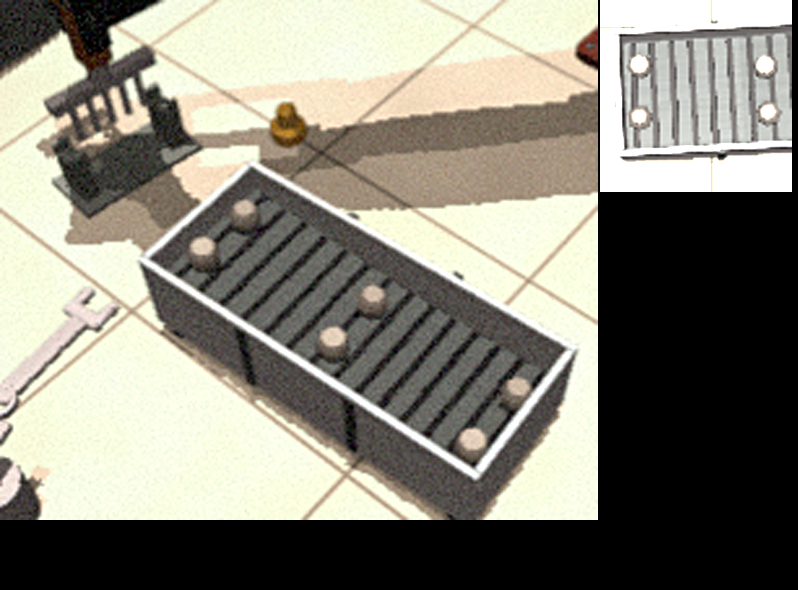

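Two stones sit in each third: far pair (203,254) and (244,214), middle pair (333,343) and (372,300), near pair (472,445) and (516,392). The rake hangs over its rest at (100,80).

Request:
drive_tool --motion '[-0.0005,0.0002,-0.008,0,0,0,0,0,0,-0.01,0,0,0,0,0,0,-0.01,0,0,0,0,0,0,-0.008,0,0,0,0,0,0,-0.005,0,0,0,0,0,0,-0.004,0,0,0,0,0,0,-0.002,0,0,0,0,0,0,0,0,0,0,0]'

```text
clock: 23.2
tcp_pos: [0.4977, -0.3392, 0.1705]
tool_rot: [3.134, -0.212, 0.001]
contact_force: [-0.4, -0.1, -1.6]
opening: 0.0239
grip_force: 45.0
```

Request:
drive_tool --motion '[0,0,-0.0005,0,0,0,0,0,0,0,0,0,0,0]'

```text
clock: 23.4
tcp_pos: [0.4978, -0.3393, 0.1701]
tool_rot: [3.134, -0.212, 0.001]
contact_force: [0.1, 0.2, -2.1]
opening: 0.0236
grip_force: 45.0
```

Request:
drive_tool --motion '[0,0,-0.0005,0,0,0,0,0,0,0,0,0,0,0]'

```text
clock: 23.6
tcp_pos: [0.4978, -0.3393, 0.1701]
tool_rot: [3.134, -0.212, 0.001]
contact_force: [-1.2, 0.3, 4.3]
opening: 0.0236
grip_force: 45.0
```

Seated (net about 6 N). I'll open and retract straight up.

Request:
drive_tool --motion '[0,0,0.0003,0,0,0,0,0,0,0,0,0,0,0.5,0,0,0,0,0,0,1,0,0,0,0,0,0,1,0,0,0,0,0,0,1,0,0,0,0,0,0,1,0,0,0,0,0,0,1,0,0,0,0,0,0,1,0,0,0,0,0,0,1,0,0,0,0,0,0,1]'

```text
clock: 24.6
tcp_pos: [0.4975, -0.3391, 0.1696]
tool_rot: [3.134, -0.212, 0.0]
contact_force: [0.0, -0.1, 0.3]
opening: 0.0841
grip_force: 0.0
```

Request:
drive_tool --motion '[0,0,0.01,0,0,0,1,0,0,0.02,0,0,0,1,0,0,0.03,0,0,0,1,0,0,0.03,0,0,0,1,0,0,0.03,0,0,0,1,-0.03,0,0.02,0,0,0,1,-0.04,0,0,0,0,0,1,-0.04,0,0,0,0,0,1,-0.03,0,0,0,0,0,1,0,0,0,0,0,0,1,0,0,0,0,0,0,1]'

```text
clock: 25.7
tcp_pos: [0.3574, -0.3393, 0.3107]
tool_rot: [3.133, -0.214, 0.003]
contact_force: [-0.4, 0.0, -0.3]
opening: 0.0871
grip_force: 0.0
```

```bash
python3 look.py pics/c8.png
```

```text
{'clock': 25.8, 'tcp_pos': array([ 0.3581712 , -0.33920315,  0.3101961 ]), 'tool_rot': array([ 3.13375228e+00, -2.11906210e-01,  1.65857587e-03]), 'contact_force': array([-0.01012936,  0.04175936,  0.87045814])}
```

View pics/c8.png

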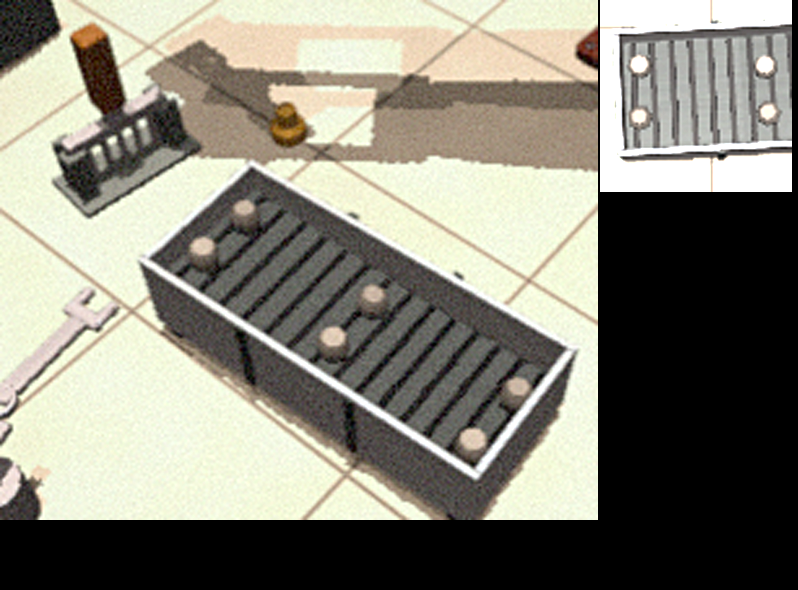

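The rake stands upright in its rest at (110,110), released. The stones sit two to a third, and the bystanders in view are where they were.

```bash
python3 -c "
from cell import robot
print(robot.finish_job())"
```

```text
the job is handed in; nothing more can be done
None
```

The job is handed in at about 26 s: there are two stones in each third, with the far pair about 7 mm from the end wall; net vertical force read 3 to 8 N (about 9 N with drag) through the strokes, and the rake is back upright in its rest and released.

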